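Pin the solder reel in its holder

TASK

Mount the solder reel that stands in the green holder: take the long spindle with the red grip out of the wooden rack and thread it straight down through the holder's upper arm, the reel and the lower arm, until its flange lies flat on the upper arm. Lower it in your grip rather than letting it drop, then release it. Leave the short spindle with the blue grip in the rack.

Things in the scene. Friction and masses are not known exactly. Their poses are not given: they have to be found in the camera images.
- long_spindle_grip (a point): Long spindle: upright red grip, 24 mm across, 60 mm tall; below it an aluminium flange (60 mm across, 8 mm thick) and a steel rod 12 mm across reaching 85 mm below the flange. 150 g. Point: centre of the grip, 38 mm above the flange's underside; z up along the rod. Starts hanging by its flange in one of the two 28 mm holes of a fixed wooden rack (70 x 200 mm), top 95 mm above the bench.
- short_spindle_grip (a point): Short spindle, to be left in the rack: same grip and flange, but the grip is blue and the rod only 40 mm long. Point: centre of the blue grip, 38 mm above the flange's underside. It hangs in the rack's other hole, 120 mm from the long one; the blue grip's top is 68 mm above the rack's top, 163 mm above the bench: a rod carried over it must clear that.
- holder_mouth (a point): Green steel reel holder, fixed: base and post carry two level arms, 8 mm thick, each with a 34 mm through hole, one straight above the other. Point: centre of the upper hole at the arm's top face, 104 mm above the bench; z up along the holes' axis. The lower arm's top is 60 mm, the base plate 96 mm below it. Nothing stands more than 3 mm above the upper arm.
- reel_centre (a point): Reel of solder wire, black flanges, silver winding, 80 mm across, 46 mm tall, loose (350 g), standing on the lower arm under the upper one, its 34 mm bore in line with the holes to within 2 mm. Point: centre of the bore, half-way up.
Mind the look-alikes: they are no part of the job. Leave any purple look-alike of the part that bears long_spindle_grip alone.

How it is judged:
By the outcome, as a careful person would: the job done as asked, in the order asked, and still so for the second after the job is handed in, with the robot touching nothing.
It also fails if it takes over 38 s, if anything falls off the work surface, if the arm or the gripper's body presses on something with over 40 N, if the wrist force passes 120 N, or if a joint passes its speed limit or range.

ROBOT

A 6-joint arm with a two-finger parallel gripper is mounted at the origin on a cart in front of the work surface, level with it; the furniture and walls round the work are solid. World frame = base frame: x ahead of the robot, y to its left, z up, the work surface at z = 0. Lengths are in m, angles in degrees, forces in N, time in s.
With the tool pointing down it reaches from about 0.4 to 0.825 m from the base axis. Payload 7 kg.
Tool frame: the origin (TCP) lies midway between the tips of the shut fingers; the grasp point (between the pads) lies 19 mm behind it; z points along the fingers, y is the direction in which the jaws open and shut (so a half turn about z gives the same grasp; the last joint's range is limited). The gripper opens to 88 mm and grips with 3 to 60 N. Pads are 19 mm wide; open, the fingers measure 130 mm over their backs; the gripper's body (78 mm by 193 mm) begins 47 mm behind the grasp point.
Start: joints at [-55.8, 20.546, 0.682, 0, -70.136, -16.507], TCP at [0.205, -0.643, 0.2] pointing down, gripper open.
Joint ranges: [-176.03, 176.03], [-82.01, 121.73], [-58.28, 71.71], [-173.87, 95.51], [-174.79, -0.11], [-173.66, 173.66]. Speed limits (degrees/s): [136.94, 136.94, 172.46, 180, 180, 180].

INTERFACE

Orientations are given as a 3x3 rotation matrix whose columns are the frame's x, y, z axes.
In Python, from rig import robot gives the robot as it stands. Calls block until the motion is done:
- robot.goto(position, orientation): joint-space move of the TCP to a pose.
- robot.servo_line(position, ori=None, speed=0.15): straight line of the TCP; ori=None keeps the orientation; speed is the mean speed in m/s.
- robot.movej(angles): joint-space move.
- robot.move_gripper(opening): opening from 0.0 (shut) to 1.0 (fully open); the grip force is fixed at half the most; returns when the fingers have stopped.
- robot.dwell(seconds).
- robot.ik(position, orientation): joint angles nearest the present ones, or None.
- robot.grab_frame(name): name is "scene" or "top" or "wrist"; returns (picture, depth): 384x512x3 uint8, red, green, blue; 384x512 float32, m along the optical axis (not along the pixel's ray), 0 where there is no reading.
- robot.camera_info(name): a dict with "vfov" (degrees; the focal length in pixels is half the picture's height over the tangent of half this angle, whatever the lens; pixels are square), "cx", "cy" (the principal point, pixels), "view" (4x4, takes a point from world to camera coordinates); the wrist camera has in their place "T_tool_cam" (4x4, takes a point from camera to tool coordinates, whose origin is the TCP and whose axes are the flange's). Camera axes: x right, y down, z forward; pixel columns grow to the right and rows downward; lengths in m; the calibration is good to about 2 mm. A picture is of the moment at which its call begins: read the wrist's pose just before it. camera_info takes no time and is no camera call.
A pose or a line that the arm cannot do raises robot.Unreachable and nothing moves.
- robot.job_done(): hands the job in, once; it reports no verdict.
Readings, each from a call of its own:
- robot.read_t(): time.
- robot.read_qpos(): joint angles.
- robot.read_qvel(): joint speeds.
- robot.read_effort(): joint torques, N m.
- robot.read_position(): TCP position.
- robot.read_tcp_rot(): TCP orientation.
- robot.read_force(): force on the tool from outside, world axes, zero at the start.
- robot.read_ft_torque(): the same for the moment, N m.
- robot.read_grip_width(): opening from 0.0 (shut) to 1.0 (fully open).
Only numpy, scipy, OpenCV 4.12 (cv2) and the standard library are available. Lean on these libraries where they do the work, as an engineer would, in place of code of your own. Each camera call takes 0.05 s, during which the arm holds its last target.

## Working session

There is one attempt and no reset: what is moved stays moved. The work goes in short steps, each a Python script; the robot and the scene stay as the last script left them, time stands still between calls to the robot, and variables do not carry over. Pictures are saved under pics/ and viewed, and the job is handed in when it is done.

```bash
mkdir -p pics; ls; python3 - <<'E'
from rig import robot
import cv2,numpy as np
for n in ["scene","top"]:
    p,d=robot.grab_frame(n); np.savez(f"{n}0.npz",p=p,d=d)
    cv2.imwrite(f"pics/{n}0.png",p[...,::-1])
    print(n,robot.camera_info(n))
print(robot.camera_info("wrist"),robot.read_t(),robot.read_tcp_rot())
E
```

```text
pics
scene {'vfov': 47.017081520229716, 'cx': 258.6761331990268, 'cy': 187.14529071354005, 'view': array([[-0.87975771, -0.47481281, -0.02406587,  0.44377329],
       [-0.25190807,  0.5084823 , -0.82340031,  0.26207866],
       [ 0.40319809, -0.71833038, -0.5669504 ,  1.04085532],
       [ 0.        ,  0.        ,  0.        ,  1.        ]])}
top {'vfov': 43.706813603536695, 'cx': 262.66139881599656, 'cy': 189.90612148814517, 'view': array([[-0.02111267, -0.99977168,  0.00329144,  0.00908939],
       [-0.9966064 ,  0.02078361, -0.07964746,  0.53161379],
       [ 0.07956087, -0.00496184, -0.99681766,  1.33832091],
       [ 0.        ,  0.        ,  0.        ,  1.        ]])}
{'vfov': 69.76721275719926, 'cx': 253.88253842347538, 'cy': 189.17381066709206, 'T_tool_cam': array([[ 1.72918708e-04, -9.57921280e-01, -2.87030993e-01,
         7.82792301e-02],
       [ 9.99999926e-01,  2.64662561e-04, -2.80831013e-04,
        -9.34244701e-04],
       [ 3.44980361e-04, -2.87030923e-01,  9.57921255e-01,
        -1.85020232e-01],
       [ 0.00000000e+00,  0.00000000e+00,  0.00000000e+00,
         1.00000000e+00]])} 0.1 [[-9.52740456e-01 -3.03784890e-01 -6.02658275e-04]
 [-3.03785452e-01  9.52739434e-01  1.40364505e-03]
 [ 1.47770146e-04  1.52038825e-03 -9.99998833e-01]]
```

View pics/scene0.png

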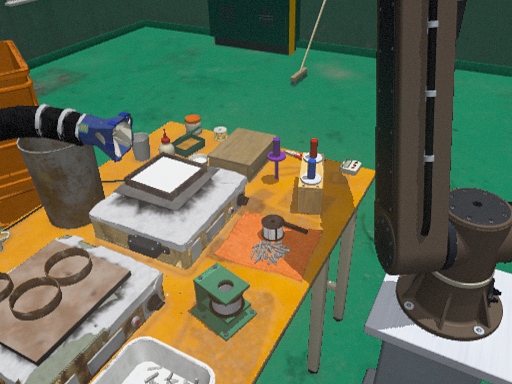

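View pics/top0.png

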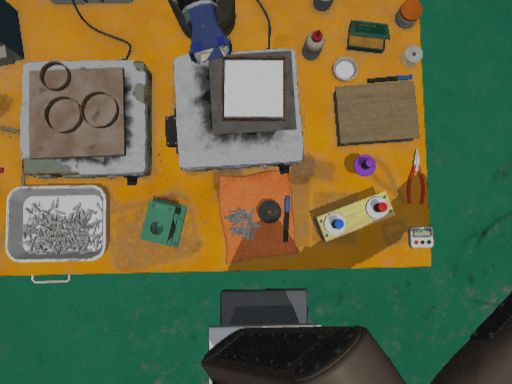

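The top view shows the red grip at about (380,207), the blue grip at (337,224), a purple look-alike at (364,165) and the green holder at about (163,223). I'll enlarge these areas.

```bash
python3 - <<'E'
import cv2,numpy as np
t=np.load("top0.npz");s=np.load("scene0.npz")
c=lambda a,x,y,w,h,k:cv2.resize(a[y:y+h,x:x+w,::-1],None,fx=k,fy=k,interpolation=cv2.INTER_NEAREST)
a=c(t['p'],130,190,65,65,6);b=c(t['p'],310,145,100,100,4)
cv2.imwrite("pics/c1.png",np.hstack([a[:390],np.pad(b[:390],((0,0),(0,0),(0,0)))]))
a=c(s['p'],185,255,80,90,5);b=c(s['p'],260,130,70,90,5)
cv2.imwrite("pics/c2.png",np.hstack([a,b]))
E
```

```text
(no output)
```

View pics/c1.png

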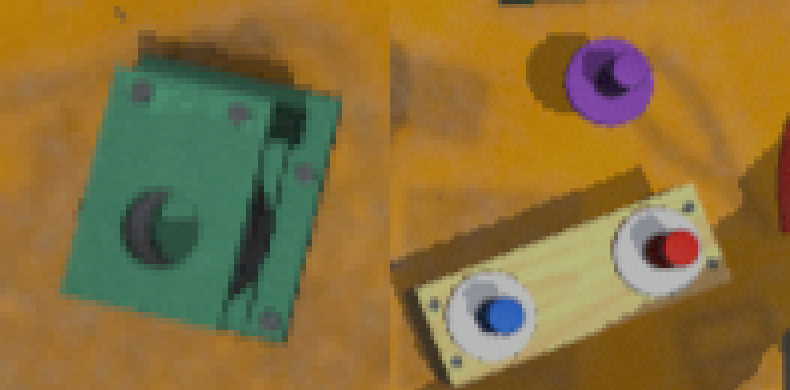

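View pics/c2.png

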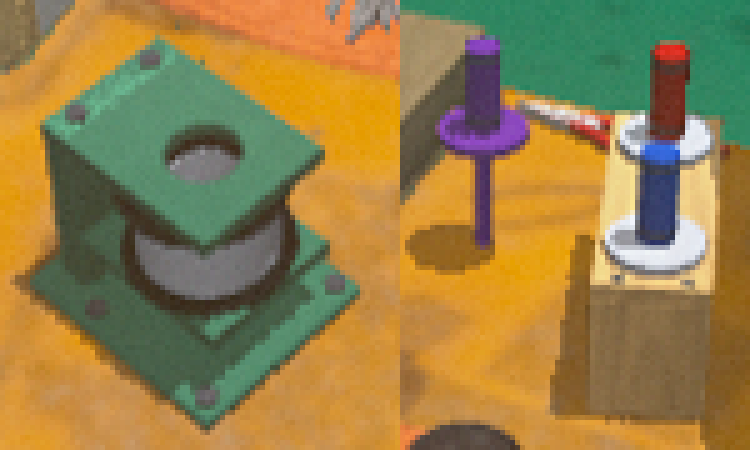

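```bash
cat > h.py <<'E'
import numpy as np
from rig import robot
def ray(cam,u,v,z):
    i=robot.camera_info(cam);f=192/np.tan(np.radians(i['vfov']/2))
    V=i['view'];R=V[:3,:3];o=-R.T@V[:3,3]
    d=R.T@np.array([(u-i['cx'])/f,(v-i['cy'])/f,1])
    return o+d*(z-o[2])/d[2]
def wray(T,u,v,z):  # T: 4x4 world<-tool
    i=robot.camera_info("wrist");f=192/np.tan(np.radians(i['vfov']/2))
    W=T@i['T_tool_cam'];o=W[:3,3];d=W[:3,:3]@np.array([(u-i['cx'])/f,(v-i['cy'])/f,1])
    return o+d*(z-o[2])/d[2]
def tool():
    T=np.eye(4);T[:3,:3]=robot.read_tcp_rot();T[:3,3]=robot.read_position();return T
def down(a): # jaw axis (tool y) at angle a deg in xy
    a=np.radians(a);y=np.array([np.cos(a),np.sin(a),0]);z=np.array([0,0,-1.]);x=np.cross(y,z)
    return np.stack([x,y,z],1)
E
python3 - <<'E'
from h import *
for n,c,u,v,z in [("hole","top",156.7,228,.104),("red top","top",383,206.75,.163),("red flange","top",376.75,207.75,.103),("blue top","top",338.75,223.25,.163),("purple flange","top",362.3,165.5,.1),("purple top","top",367.5,162.5,.155),
 ("hole","scene",185+204/5,255+157/5,.104),("red top","scene",260+(671-400)/5,130+52/5,.163),("blue top","scene",260+(660-400)/5,130+152/5,.163),
 ("corners top","top",130+62/6,190+293/6,.104),("","top",130+120/6,190+68/6,.104),("","top",130+285/6,190+342/6,.008),("","top",130+342/6,190+97/6,.008)]:
    p=ray(c,u,v,z);print(n,c,p.round(4),np.hypot(p[0],p[1]).round(3))
t=np.load("top0.npz")
for u,v in [(147,220),(376,215),(383,207),(367,163),(355,164),(355,150)]: # depth check
    i=robot.camera_info("top");f=192/np.tan(np.radians(i['vfov']/2));D=t['d'][v,u]
    V=i['view'];print(u,v,(V[:3,:3].T@(np.array([(u-i['cx'])/f*D,(v-i['cy'])/f*D,D])-V[:3,3])).round(4))
E
```

```text
hole top [0.4298 0.281  0.104 ] 0.513
red top top [ 0.4711 -0.3058  0.163 ] 0.562
red flange top [ 0.4712 -0.3044  0.103 ] 0.561
blue top top [ 0.4318 -0.192   0.163 ] 0.473
purple flange top [ 0.5856 -0.2708  0.1   ] 0.645
purple top top [ 0.5861 -0.2726  0.155 ] 0.646
hole scene [0.4281 0.2851 0.104 ] 0.514
red top scene [ 0.4689 -0.3011  0.163 ] 0.557
blue top scene [ 0.4292 -0.1886  0.163 ] 0.469
corners top top [0.4021 0.3243 0.104 ] 0.517
 top [0.5008 0.2985 0.104 ] 0.583
 top [0.3752 0.243  0.008 ] 0.447
 top [0.4906 0.2151 0.008 ] 0.536
147 220 [0.4515 0.3066 0.104 ]
376 215 [ 0.452  -0.3016  0.1027]
383 207 [ 0.4705 -0.306   0.162 ]
367 163 [ 0.5855 -0.2723  0.1502]
355 164 [ 0.5908 -0.2525  0.094 ]
355 150 [ 6.440e-01 -2.728e-01  4.000e-04]
```

Measured blue–red spacing is 120.4 mm against the 120 mm given, so the positions are consistent. Next I'll move above the red grip and check with the wrist camera.

```bash
python3 - <<'E'
from h import *
import cv2
robot.servo_line([0.205,-0.643,0.29],speed=.2)
robot.goto([0.470,-0.304,0.29],down(130))
T=tool();p,d=robot.grab_frame("wrist");np.savez("w1.npz",p=p,d=d,T=T)
cv2.imwrite("pics/w1.png",p[...,::-1]);print(T.round(4),robot.read_qpos(),robot.read_t(),robot.read_force())
for a in (130,160,190,90):print(a,robot.ik([.429,.283,.3],down(a)))
E
```

```text
[[-7.667e-01 -6.420e-01 -3.000e-04  4.697e-01]
 [-6.420e-01  7.667e-01 -1.000e-04 -3.047e-01]
 [ 3.000e-04  2.000e-04 -1.000e+00  2.899e-01]
 [ 0.000e+00  0.000e+00  0.000e+00  1.000e+00]] [-1.29484086e+01  7.03541453e+00 -5.55846357e+00  5.19065543e-03
 -7.74234097e+01 -3.71323011e+01] 2.3333 [ 0.27791076 -0.35352576 -1.17970976]
130 [  55.3247895     2.19545085   -9.63144732    0.          -78.17310183
 -105.3247895 ]
160 [ 55.3247895    2.19545085  -9.63144732   0.         -78.17310183
 -75.3247895 ]
190 [ 55.3247895    2.19545085  -9.63144732   0.         -78.17310183
 -45.3247895 ]
90 [  55.3247895     2.19545085   -9.63144732    0.          -78.17310183
 -145.3247895 ]
```

View pics/w1.png

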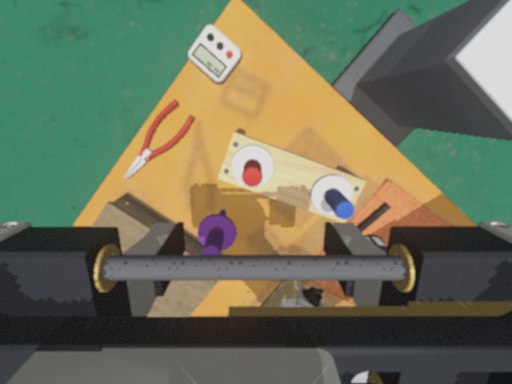

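Wrist view: red grip top at about (252,178) with its flange centre at about (252,166), and blue grip top at about (344,210). The jaws straddle a clear space.

```bash
python3 - <<'E'
import cv2,numpy as np
p=np.load("w1.npz")['p']
cv2.imwrite("pics/w1c.png",cv2.resize(p[120:230,210:370,::-1],None,fx=5,fy=5,interpolation=cv2.INTER_CUBIC))
E
```

```text
(no output)
```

View pics/w1c.png

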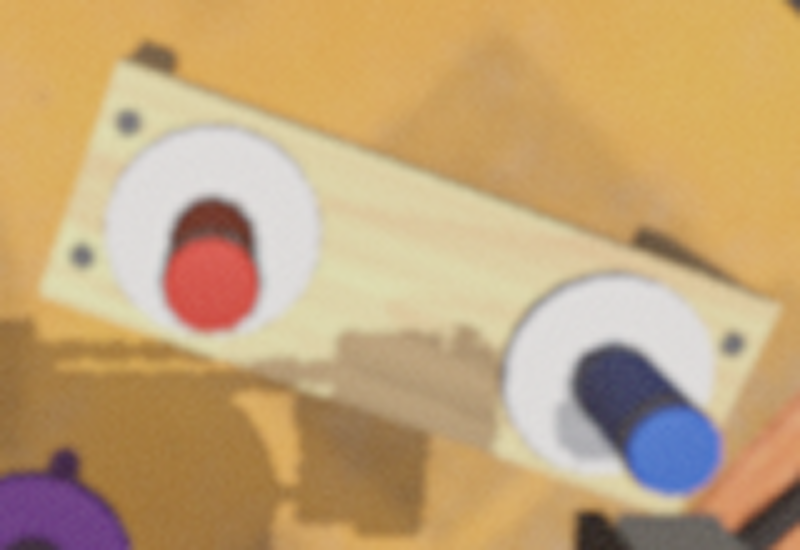

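```bash
python3 - <<'E'
from h import *
T=np.load("w1.npz")['T']
for u,v,z in [(252.2,176.8,.163),(252.6,166.2,.103),(345,209.8,.163)]: print(wray(T,u,v,z).round(4))
E
```

```text
[ 0.4712 -0.3069  0.163 ]
[ 0.4711 -0.3067  0.103 ]
[ 0.4307 -0.1945  0.163 ]
```

The wrist and top views agree to about 1 mm, so I'll grasp at (0.471, −0.306) and lift.

```bash
python3 - <<'E'
from h import *
import cv2
R=down(130)
robot.servo_line([.4711,-.306,.185],R,speed=.2)
robot.servo_line([.4711,-.306,.114],R,speed=.1)
print(robot.read_position(),robot.read_force())
w=robot.move_gripper(0.0);print("grip",w,robot.read_grip_width()*88,robot.read_force())
robot.servo_line([.4711,-.306,.300],R,speed=.15)
robot.dwell(.2)
print(robot.read_position(),robot.read_grip_width()*88,robot.read_force(),robot.read_t())
for n in ("wrist","scene"):
    T=tool();p,d=robot.grab_frame(n);np.savez(n+"2.npz",p=p,d=d,T=T);cv2.imwrite(f"pics/{n}2.png",p[...,::-1])
E
```

```text
[ 0.47165271 -0.30624345  0.11472505] [-0.09433972 -0.34185748 -0.35458815]
grip False 23.346972713017582 [-0.03731136 -0.36166171 -1.83187896]
[ 0.47092358 -0.30588564  0.29932415] 23.560371926378032 [ 0.2749218   0.00821513 -1.33595772] 6.4917
```

View pics/wrist2.png

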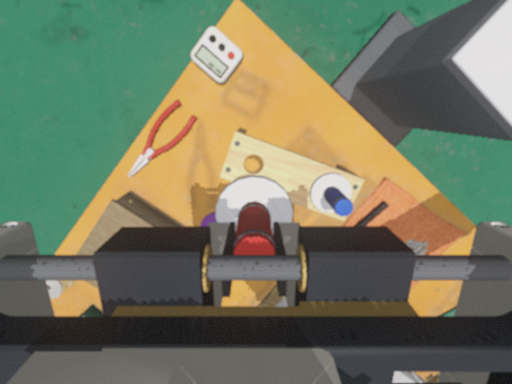

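View pics/scene2.png

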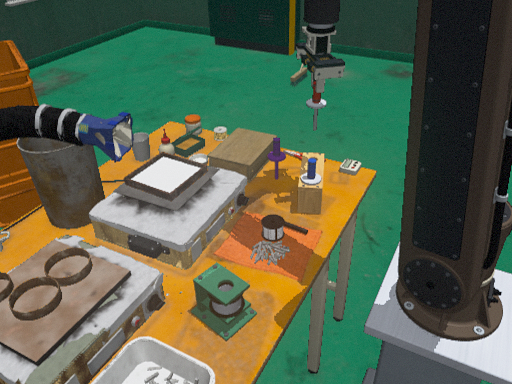

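The spindle is held upright: grip width 23.5 mm, and in the scene view the flange is at (316,102) and the rod tip at (315,127). The tip is at about z = 0.195, clear of the blue grip. Next I'll carry it to a viewing pose beside the holder.

```bash
python3 - <<'E'
from h import *
import cv2
R=down(130)
robot.servo_line([.495,.34,.300],R,speed=.25)
robot.dwell(.3)
print(robot.read_position(),robot.read_grip_width()*88,robot.read_t())
for n in ("wrist","scene","top"):
    T=tool();p,d=robot.grab_frame(n);np.savez(n+"3.npz",p=p,d=d,T=T);cv2.imwrite(f"pics/{n}3.png",p[...,::-1])
E
```

```text
[0.49504837 0.33983726 0.30011017] 23.163199788716213 9.625
```

View pics/wrist3.png

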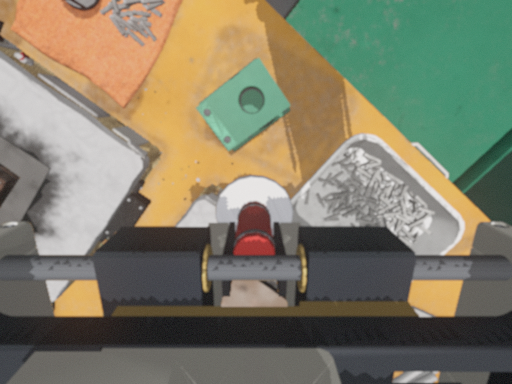

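View pics/scene3.png

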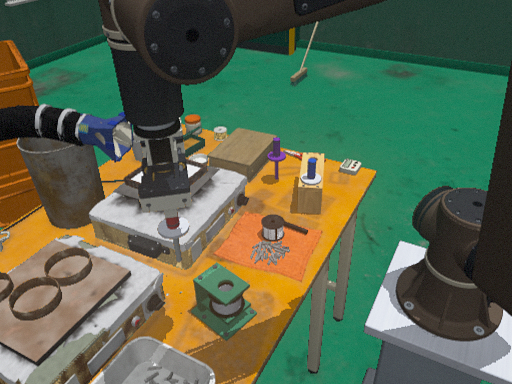

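```bash
python3 - <<'E'
import cv2,numpy as np
p=np.load("wrist3.npz")['p'];s=np.load("scene3.npz")['p']
a=cv2.resize(p[50:155,190:300,::-1],(440,420),interpolation=cv2.INTER_CUBIC)
b=cv2.resize(s[200:270,150:200,::-1],(300,420),interpolation=cv2.INTER_CUBIC)
cv2.imwrite("pics/c3.png",np.hstack([a,b]))
E
```

```text
(no output)
```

View pics/c3.png

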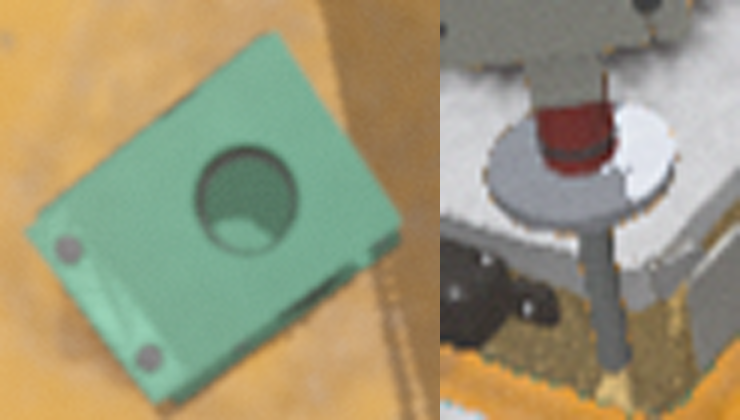

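```bash
python3 - <<'E'
from h import *
T=np.load("wrist3.npz")['T']
print("hole wrist",wray(T,251.75,100,.104).round(4))
i=robot.camera_info("scene");f=192/np.tan(np.radians(i['vfov']/2))
for z in (.349,.28,.195):
    q=i['view']@np.array([.495,.34,z,1]);u,v=q[:2]/q[2]*f+[i['cx'],i['cy']]
    print(z,(u-150)*6+440,(v-200)*6)
E
```

```text
hole wrist [0.4307 0.2812 0.104 ]
0.349 556.1721903214973 -1.157186235049437
0.28 586.4557479646812 174.96159265063318
0.195 620.0838481559995 370.5310832541709
```

The rod is upright: the predicted tip is at crop (620,370) and I measure (615,365). The wrist and top cameras put the hole within 1 mm of each other, at (0.430, 0.281), while the scene camera is about 4 mm off. I'll move over the hole, lower until just above it, and look.

```bash
python3 - <<'E'
from h import *
import cv2
R=down(130)
robot.servo_line([.4303,.2815,.300],R,speed=.15)
robot.servo_line([.4303,.2815,.222],R,speed=.12)
robot.dwell(.2)
print(robot.read_position(),robot.read_force(),robot.read_t())
ims=[]
for n in ("scene","top"):
    T=tool();p,d=robot.grab_frame(n);np.savez(n+"4.npz",p=p,d=d,T=T);ims.append(p)
a=cv2.resize(ims[0][200:350,170:270,::-1],(400,600),interpolation=cv2.INTER_CUBIC)
b=cv2.resize(ims[1][180:280,110:210,::-1],(400,400),interpolation=cv2.INTER_CUBIC)
cv2.imwrite("pics/c4.png",np.hstack([a,np.pad(b,((0,200),(0,0),(0,0)))]))
E
```

```text
[0.43060862 0.2818568  0.22279159] [-1.06614569 -0.0501779  -1.41092589] 11.5083
```

View pics/c4.png

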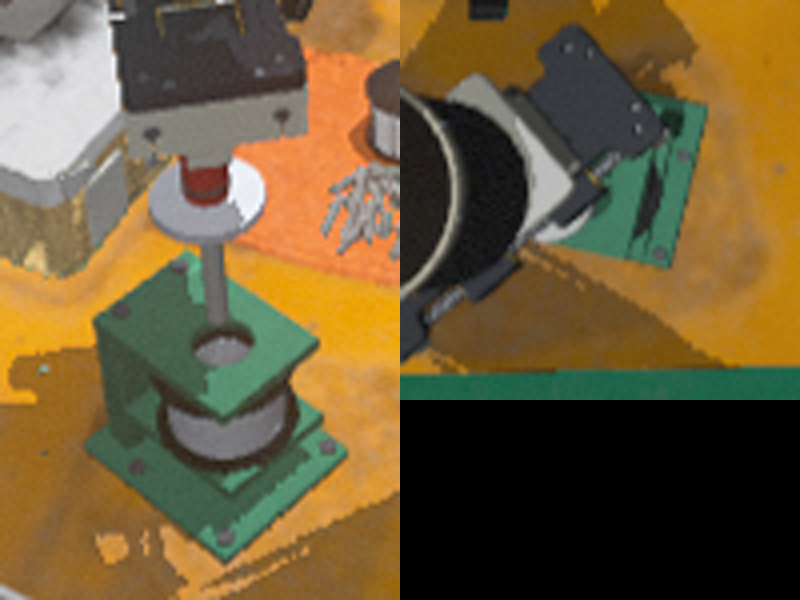

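The tip at crop (218,322) projects down to about (220,340), against the hole centre at (223,346). That is 2–3 mm off, well inside the 11 mm of clearance. I'll lower while watching the force.

```bash
python3 - <<'E'
from h import *
import cv2
R=down(130);x,y=.4303,.2815
f0=robot.read_force()[2]
ok=True
for z in (.205,.19,.175,.16,.147,.137,.131,.128,.126,.1245,.1235,.1225,.1215,.1205):
    robot.servo_line([x,y,z],R,speed=.06 if z>.13 else .02)
    F=robot.read_force();print(z,robot.read_position()[2].round(4),F.round(1),round(robot.read_t(),2))
    if z<.13: 
        robot.dwell(.1);F=robot.read_force();print('  ',F.round(1))
    if F[2]-f0>4 or np.hypot(F[0],F[1])>6: print("contact");break
ims=[]
for n in ("scene","wrist"):
    T=tool();p,d=robot.grab_frame(n);ims.append(p);np.savez(n+"5.npz",p=p,d=d,T=T)
a=cv2.resize(ims[0][200:350,170:270,::-1],(400,600),interpolation=cv2.INTER_CUBIC)
cv2.imwrite("pics/c5.png",np.hstack([a,np.pad(cv2.resize(ims[1],(400,300))[...,::-1],((0,300),(0,0),(0,0)))]))
E
```

```text
0.205 0.2045 [ 0.2  1.2 -1.2] 12.04
0.19 0.1895 [ 0.5 -0.8 -1.5] 12.44
0.175 0.1745 [ 0.1 -0.3 -1.7] 12.84
0.16 0.1595 [ 0.8  0.5 -1.3] 13.24
0.147 0.1465 [-0.5 -0.4 -1.1] 13.61
0.137 0.1365 [ 0.1 -0.2 -1.2] 13.93
0.131 0.1306 [-0.5  0.1 -0.9] 14.18
0.128 0.1279 [ 0.5 -0.3 -1.2] 14.47
   [-0.4 -0.8 -1.8]
0.126 0.1259 [-0.2  0.6 -1.7] 14.82
   [ 0.1 -0.8 -1.6]
0.1245 0.1244 [ 0.2 -0.5 -1.1] 15.18
   [-0.  -0.4 -1.6]
0.1235 0.1234 [-0.2 -0.  -2. ] 15.53
   [ 0.7  0.3 -1.2]
0.1225 0.1229 [-0.4 -0.3  3.1] 15.88
   [ 0.7 -0.9  3.7]
contact
```

View pics/c5.png

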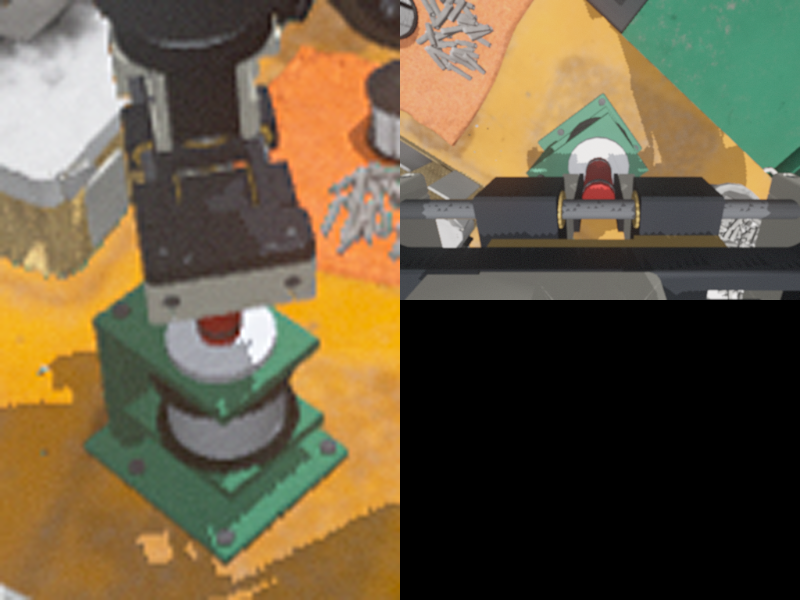

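The flange touched down at TCP z = 0.1229, against 0.1237 expected, with about 5 N of contact. It looks flat on the arm, so I'll release, retreat and check.

```bash
python3 - <<'E'
from h import *
import cv2
R=down(130)
robot.move_gripper(1.0);robot.dwell(.2)
robot.servo_line([.4303,.2815,.23],R,speed=.1)
robot.servo_line([.52,.356,.30],R,speed=.2)
robot.dwell(.2)
print(robot.read_t(),robot.read_force())
ims=[]
for n in ("scene","top","wrist"):
    T=tool();p,d=robot.grab_frame(n);ims.append(p);np.savez(n+"6.npz",p=p,d=d,T=T)
a=cv2.resize(ims[0][200:350,170:270,::-1],(400,600),interpolation=cv2.INTER_CUBIC)
b=cv2.resize(ims[0],(400,300))[...,::-1];c=cv2.resize(ims[2],(400,300))[...,::-1]
cv2.imwrite("pics/c6.png",np.hstack([a,np.vstack([b,c])]))
E
```

```text
19.6917 [ 0.47343966 -0.13723137 -0.17167163]
```

View pics/c6.png

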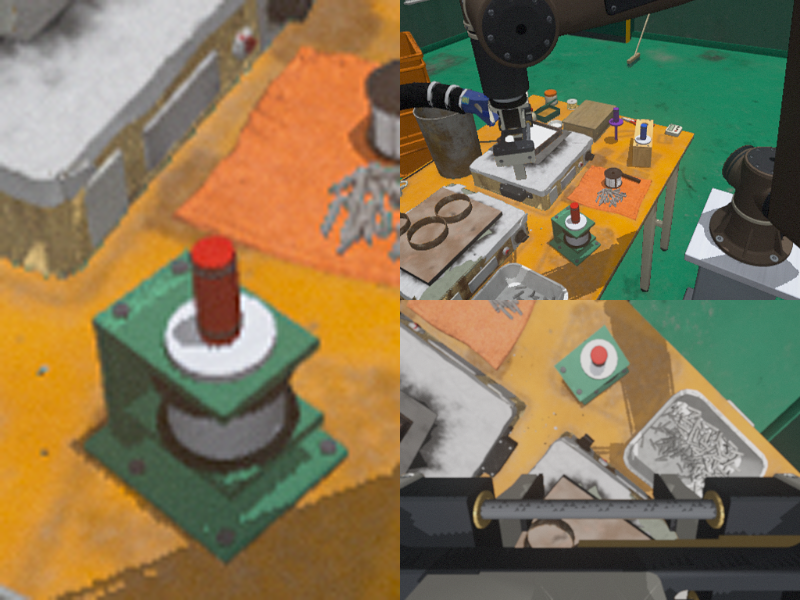

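The spindle stands upright with its flange on the arm, the reel is in place, and the gripper is clear. As a last check I'll read the flange height from the saved depth image.

```bash
python3 - <<'E'
from h import *
s=np.load("scene6.npz");D=s['d'];i=robot.camera_info("scene");f=192/np.tan(np.radians(i['vfov']/2));V=i['view']
for cu,cv in [(175,335),(185,360),(215,370),(250,360),(265,330),(215,250),(120,325),(290,345)]:
    u,v=int(170+cu/4),int(200+cv/4);d=D[v,u]
    print(u,v,(V[:3,:3].T@(np.array([(u-i['cx'])/f*d,(v-i['cy'])/f*d,d])-V[:3,3])).round(4))
robot.job_done()
E
```

```text
213 283 [0.4531 0.2958 0.1125]
216 290 [0.4365 0.3096 0.1126]
223 292 [0.4207 0.3071 0.112 ]
232 290 [0.4068 0.2936 0.1118]
236 282 [0.4112 0.2699 0.1113]
223 262 [0.4312 0.2825 0.1726]
200 281 [0.487  0.2972 0.1037]
242 286 [0.3979 0.2677 0.1034]
the job is handed in; nothing more can be done
```

The long red-grip spindle is mounted, and I handed the job in at about 20 s of robot time. I took it from the rack, carried it clear of the blue grip, and lowered it in the grip through the upper arm, the reel and the lower arm. I released it only after the flange touched down with about 5 N.

**Last checks:**
- **Flange:** after release, its top read 111–113 mm above the bench all round, against 112 mm expected, so it lies flat on the upper arm.
- **Spindle:** the grip stands upright at about (0.431, 0.282), with its top at 0.172–0.173 m, as expected.
- **Reel and holder:** the reel is still in place in the holder. The rod met no side forces on the way down, but I could not see its end inside the lower arm.
- **Other parts:** the short blue spindle is still in the rack, and the purple look-alike was not touched.

**Disagreement:** the scene camera put the hole about 4 mm away from where the wrist and top cameras did. I used the wrist and top positions, which agreed to about 1 mm.

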